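# Gauge the press spindle and put the leaves away

## Task

Pull the clear guard of the spindle rest down, then try the pitch-comb leaves on the spindle's thread one by one, teeth down and lengthwise along it, until you find the one that beds fully home. Stand that leaf upright in the steel pocket at the end of the rest and all the other leaves upright in the wooden tray, and finally push the guard fully back up. Leave everything else on the bench where it is.

Things in the scene. Friction and masses are not known exactly. Their poses are not given: they have to be found in the camera images.
- leaf_a_mid (a point): pitch-comb leaf, 58 mm high, 0.2 kg: steel foot 30 mm thick (x), 84 mm long (y), under it a row of square teeth 7 mm deep along y, one at the very middle; on top a wooden grip fin 14 mm thick (x), 50 mm long (y), 21 to 58 mm above the tooth tips. Stands upright on its teeth. This point: its centre, 29 mm above the tips, z up. Same end for end; may be absent
- leaf_b_mid (a point): another pitch-comb leaf, like leaf_a in all but its tooth spacing (the leaves' spacings lie between 8 and 18 mm); point at its centre, 29 mm above the tooth tips, axes as leaf_a
- leaf_c_mid (a point): another pitch-comb leaf, like leaf_a in all but its tooth spacing (the leaves' spacings lie between 8 and 18 mm); point at its centre, 29 mm above the tooth tips, axes as leaf_a; may be absent
- leaf_d_mid (a point): another pitch-comb leaf, like leaf_a in all but its tooth spacing (the leaves' spacings lie between 8 and 18 mm); point at its centre, 29 mm above the tooth tips, axes as leaf_a
- leaf_e_mid (a point): another pitch-comb leaf, like leaf_a in all but its tooth spacing (the leaves' spacings lie between 8 and 18 mm); point at its centre, 29 mm above the tooth tips, axes as leaf_a; may be absent
- leaf_a: the same leaf a; origin at the middle of its tooth tips
- leaf_b: the same leaf b; origin at the middle of its tooth tips
- leaf_c: the same leaf c; origin at the middle of its tooth tips
- leaf_d: the same leaf d; origin at the middle of its tooth tips
- leaf_e: the same leaf e; origin at the middle of its tooth tips
- spindle_1: steel press spindle, 36 mm over its thread, lying level, its square ends loose in the slots of the rest (leave it there); origin on its axis, midway along, 38 mm above the bench; axis along y, z up. Threaded over 112 mm, 8.5 mm deep; the middle of a groove lies exactly at the origin, so a leaf's middle tooth belongs straight above the origin
- spindle_2: another such spindle of another pitch; only one of the two is there (same place). The matching leaf beds until its foot meets the thread crests: leaf centre 40 mm above the spindle axis; a wrong leaf rides on the crests, about 47 mm above the axis
- rest: dark steel spindle rest, fixed to the bench; origin on the bench under the middle of the spindle; y along the spindle, its -x side, with the guard, faces the robot. Base plate 100 by 170 mm, 10 mm thick; two end blocks at y = +72 and -72 mm, 56 mm high (as high as the thread crests), their inner faces 128 mm apart.
- pocket_floor (a point): middle of the floor, 5 mm above the bench, of the open steel pocket at the rest's -y end; inside 70 mm (x) by 102 mm (y), walls 5 mm thick, 18 mm above the bench; axes as the rest
- guard (a joint): bottom-hinged clear guard before and over the spindle; 0 = up (shut), grows in rad as its top swings down towards the robot (-x of the rest), stop at 1.25; stiff hinge, stays where left, about 5 N at the handle. Panel 150 mm wide, 92 mm high, 6 mm thick, with a roof 75 mm deep at its top that covers the spindle while it is up
- guard_handle (a point): middle of the guard's handle: a level round steel bar along y, 12 mm thick, 96 mm clear between its lugs, 48 mm beyond the roof and 140 mm from the hinge line in the plane of the front panel; when the guard is up it lies straight above the hinge and can be pinched from above, and it turns in the grip
- guard_hinge (a point): middle of the guard's hinge line (along the rest's y), 55 mm in front of the spindle axis and 14 mm above the bench
- tray: open wooden tray, fixed, 200 mm (x) by 220 mm (y), walls 6 mm thick and 26 mm high, floor 6 mm thick; origin at the middle of its underside
- crucible_1: white ceramic crucible, 70 by 55 by 24 mm; not to be moved
- crucible_2: another such crucible; not to be moved
- flux_jar: amber glass jar, 70 mm high; not to be moved
- hammer: hammer; not to be moved
- pickle_bowl: white bowl, 90 mm wide, 40 mm high; not to be moved
- bench_brush: bench brush; not to be moved
Things that resemble listed ones, but are neither listed nor needed, are in the scene too. What is shaped like the leaf_d but purple or red is not meant.

How it is judged:
By the outcome, as a careful person would: the job done as asked, in the order asked, and still so for the second after the job is handed in, with the robot touching nothing.
Of spindle_1, spindle_2 only 1 to 1 are there at a start; the rules pass over those that are not, and their reading is None.
Of leaf_a, leaf_c, leaf_e only 2 to 3 are there at a start; the rules pass over those that are not, and their reading is None.
At some moment in a run one of leaf_a, leaf_b, leaf_c, leaf_d, leaf_e may be knocked a few centimetres aside while the robot is not near it.
Once in a run the grip may slacken for a moment while it holds something.
It also fails if it takes over 210 s, if anything falls off the work surface, if the arm or the gripper's body presses on something with over 40 N, if the wrist force passes 120 N, or if a joint passes its speed limit or range.

## Robot

A 7-joint arm with a two-finger parallel gripper is mounted at the origin on the work surface. World frame = base frame: x ahead of the robot, y to its left, z up, the work surface at z = 0. Lengths are in m, angles in rad, forces in N, time in s.
With the tool pointing down it reaches from about 0.35 to 0.9 m from the base axis. Payload 8.1 kg.
Tool frame: the origin (TCP) lies at the very end of the fingers, on their centre line; the grasp point (between the pads) lies 19 mm behind it; y points along the fingers, z is the direction in which the jaws open and shut, and the axes are right-handed (so a half turn about y gives the same grasp; the last joint's range is limited). The gripper opens to 92 mm and grips with 3 to 60 N. Pads are 19 mm wide; open, the fingers measure 130 mm over their backs; the gripper's body (75 mm by 190 mm) begins 47 mm behind the grasp point.
Start: joints at [-0.103, 0.434, 0.025, 1.573, -0.012, 1.134, -0.075], TCP at [0.625, -0, 0.227] pointing down, gripper open.
Joint ranges: [-2.62, 2.62], [-0.44, 2.09], [-1.27, 1.32], [0.08, 2.57], [-1.32, 4.46], [0.12, 2], [-2.74, 2.74]. Speed limits (rad/s): [2.22, 2.22, 3.01, 3.01, 3.14, 3.14, 3.14].

## Interface

Orientations are given as a unit quaternion [x, y, z, w].
In Python, from plant import env, observe, cams, spot_in, mark_of gives the robot as it stands. Calls block until the motion is done:
- env.move_pose(position, orientation): joint-space move of the TCP to a pose.
- env.line_to(position, rotation=None, max_speed=0.15, until_force=None): straight line of the TCP; rotation=None keeps the orientation; max_speed is the mean speed in m/s. With until_force (N) it stops when the force on the tool has changed by that much, and returns True; else False.
- env.move_j(angles): joint-space move.
- env.gripper_to(opening): opening from 0.0 (shut) to 1.0 (fully open); the grip force is fixed at half the most; returns when the fingers have stopped.
- env.dwell(seconds).
- env.ik(position, orientation): joint angles nearest the present ones, or None.
- observe(): the state.
- cams.capture(name): name is "scene" or "side" or "wrist"; returns the picture (480x640x3 uint8, red, green, blue); there is no depth.
- cams.camera_params(name): a dict with "fx", "fy", "cx", "cy" (pixels), "xyz" and "rotation" of the camera in the world. Camera axes: x right, y up, looking along -z (the intrinsics and any distortion apply to the point x, -y, -z); pixel columns grow to the right and rows downward; lengths in m; the calibration is good to about 2 mm. A picture is of the moment at which its call begins: read the wrist's pose just before it. camera_params takes no time and is no camera call; for the wrist camera it gives the pose at the moment of the call.
A pose or a line that the arm cannot do raises env.MotionError and nothing moves.
- env.hand_in(): hands the job in, once; it reports no verdict.
Trained networks look in the newest picture that a camera, given by its name, has taken for a name from the list of things; names that differ only in an ending like _2 or _b are one class to them, and where a whole thing is asked for, a point or a joint stands for the part that bears it (a point fixed in the world has none). Each returns a list of dicts, best first, with "conf" (0 to 1); they miss things now and then, are a little off and sometimes report something else, mostly with a low value. They report only what shows in the picture. A call takes as long as a camera call. They do not tell look-alikes from the thing itself.
- spot_in(thing, camera): "bbox" ([left, top, width, height] in pixels, round what is visible of it).
- mark_of(thing, camera): "location" ([column, row] in pixels: a listed point, or the origin of a listed thing).
The state is a dict: "clock": time; "qpos": joint angles; "joint_vel": joint speeds; "joint_efforts": joint torques, N m; "position": TCP position; "eef_rot": TCP orientation; "contact_force": force on the tool from outside, world axes, zero at the start; "moment": the same for the moment, N m; "gripper_width": opening from 0.0 (shut) to 1.0 (fully open).
Only numpy, scipy, OpenCV 4.12 (cv2) and the standard library are available. Lean on these libraries where they do the work, as an engineer would, in place of code of your own. Each camera call takes 0.05 s, during which the arm holds its last target. There are 200 camera calls.

## Working session

There is one attempt and no reset: what is moved stays moved. The work goes in short steps, each a Python script; the robot and the scene stay as the last script left them, time stands still between calls to the robot, and variables do not carry over. Pictures are saved under pics/ and viewed, about 12 in all and at most 16, crops included, and the job is handed in when it is done.

```bash
ls; mkdir -p pics
python3 - <<'E'
from plant import env, observe, cams, spot_in, mark_of
import cv2
s=observe(); print({k:s[k] for k in('clock','position','eef_rot','gripper_width')})
for c in("scene","side","wrist"):
    im=cams.capture(c); cv2.imwrite(f"pics/{c}0.png",im[:,:,::-1]); p=cams.camera_params(c); print(c,p)
    for t in("leaf_a_mid","leaf_a","rest","tray","pocket_floor","guard_handle","guard_hinge","spindle_1"):
        print(t,[(round(d['conf'],2),[int(v) for v in d['location']]) for d in mark_of(t,c)])
E
```

```text
pics
{'clock': 0.0, 'position': array([ 6.24484119e-01, -5.38822409e-05,  2.25935989e-01]), 'eef_rot': array([ 0.5004189 , -0.50036795,  0.49965125, -0.49956127]), 'gripper_width': 1.0024087531016195}
scene {'fx': 573.0304044251001, 'fy': 573.0304044251001, 'cx': 329.9665719194226, 'cy': 230.76099120780694, 'xyz': array([1.48971322, 0.26529908, 1.19781502]), 'rotation': array([0.22712737, 0.27982863, 0.71351019, 0.60084299])}
leaf_a_mid [(0.78, [377, 231]), (0.73, [405, 253])]
leaf_a [(0.95, [438, 241]), (0.94, [379, 285]), (0.82, [338, 211]), (0.8, [437, 291]), (0.74, [387, 209]), (0.62, [377, 236]), (0.55, [406, 260]), (0.22, [304, 224])]
rest [(0.85, [304, 281]), (0.65, [248, 283])]
tray [(0.73, [477, 225]), (0.58, [191, 224]), (0.22, [319, 348])]
pocket_floor [(0.97, [250, 284])]
guard_handle [(0.64, [303, 221]), (0.36, [440, 239])]
guard_hinge [(0.63, [303, 260])]
spindle_1 [(0.86, [300, 278])]
side {'fx': 486.08215508681445, 'fy': 486.08215508681445, 'cx': 310.175358122272, 'cy': 230.08785152225826, 'xyz': array([ 0.02788008, -0.86464889,  0.8749382 ]), 'rotation': array([ 0.43
[... 222 characters left out ...]
])]
rest [(0.85, [337, 256])]
tray [(0.69, [364, 374]), (0.15, [374, 283])]
pocket_floor [(0.95, [370, 285]), (0.31, [331, 248])]
guard_handle [(0.72, [314, 221]), (0.32, [247, 250])]
guard_hinge [(0.95, [322, 260])]
spindle_1 [(0.5, [333, 245])]
wrist {'fx': 341.5129103934823, 'fy': 341.5129103934823, 'cx': 324.19958733991064, 'cy': 241.3387125752395, 'xyz': array([0.62537542, 0.06731124, 0.38512316]), 'rotation': array([-1.26526748e-01,  3.34514546e-04, -4.36630842e-04,  9.91963043e-01])}
leaf_a_mid [(0.9, [98, 12])]
leaf_a [(0.97, [56, 143]), (0.56, [119, 23])]
rest [(0.69, [318, 197])]
tray []
pocket_floor [(0.67, [326, 310])]
guard_handle []
guard_hinge [(0.46, [320, 199])]
spindle_1 []
```

Run:
```python
import cv2
a=cv2.imread("pics/scene0.png");cv2.imwrite("pics/s1.png",cv2.resize(a[150:390,150:510],(800,533),interpolation=cv2.INTER_CUBIC))
a=cv2.imread("pics/side0.png");cv2.imwrite("pics/s2.png",cv2.resize(a[150:420,150:510],(800,600),interpolation=cv2.INTER_CUBIC))
```

```text
(no output)
```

View pics/s1.png

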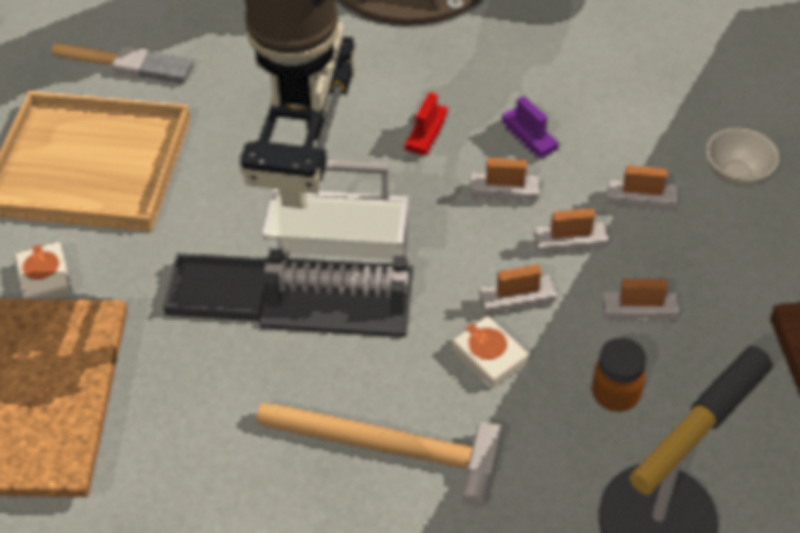

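View pics/s2.png

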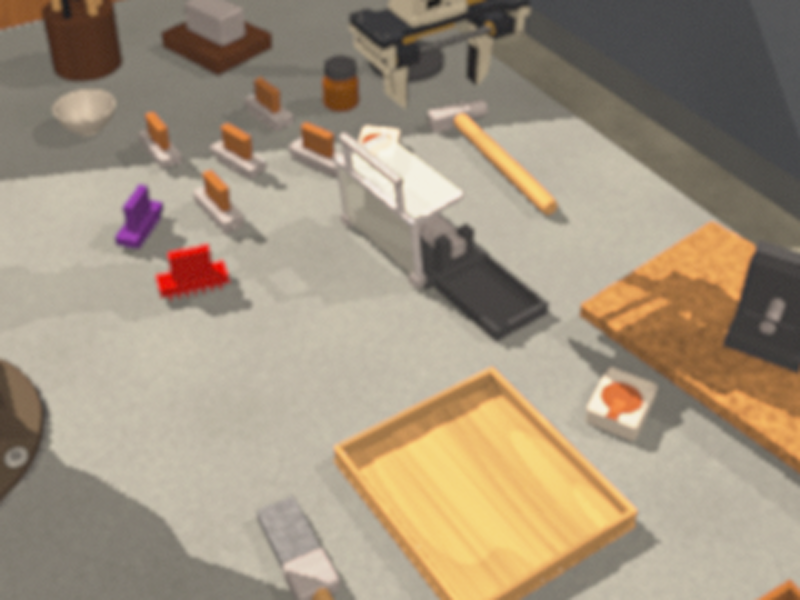

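```bash
cat > h.py <<'E'
from plant import env, observe, cams, spot_in, mark_of
import numpy as np, cv2
from scipy.spatial.transform import Rotation as R
def ray(p,uv):
    d=np.array([(uv[0]-p['cx'])/p['fx'],-(uv[1]-p['cy'])/p['fy'],-1.])
    return p['xyz'],R.from_quat(p['rotation']).apply(d)
def onplane(p,uv,z):
    o,d=ray(p,uv); return o+d*(z-o[2])/d[2]
def proj(p,X):
    c=R.from_quat(p['rotation']).inv().apply(np.asarray(X)-p['xyz'])
    return np.array([p['cx']+p['fx']*c[0]/-c[2],p['cy']+p['fy']*c[1]/c[2]])
def tri(prs):
    A=0;b=0
    for p,uv in prs:
        o,d=ray(p,uv);d=d/np.linalg.norm(d);M=np.eye(3)-np.outer(d,d);A=A+M;b=b+M@o
    return np.linalg.solve(A,b)
Q0=R.from_quat([.5,-.5,.5,-.5])
def q(yaw=0,tilt=0): # yaw about world z, tilt leans body to -x
    return (R.from_euler('z',yaw)*R.from_euler('y',-tilt)*Q0).as_quat()
E
python3 - <<'E'
from h import *
S=cams.camera_params("scene");D=cams.camera_params("side")
print("tool axes cols\n",Q0.as_matrix().round(2))
r=lambda x:np.round(x,3)
for n,a,b,z in(("rest",(304,281),(337,256),0),("pocket",(250,284),(370,285),.005),("handle",(303,221),(314,221),.154),("hinge",(303,260),(322,260),.014),("spin",(300,278),(333,245),.038),("tray",(191,224),(364,374),0)):
    print(n,r(onplane(S,a,z)),r(onplane(D,b,z)),r(tri([(S,a),(D,b)])))
for a in((438,241),(379,285),(437,291),(377,236),(406,260)): print("leaf S",r(onplane(S,a,0)))
for a in((270,202),(257,221),(223,216),(291,224),(249,247)): print("leaf D",r(onplane(D,a,0)))
for c,P in(("scene",S),("side",D)):
    g=cv2.cvtColor(cv2.imread(f"pics/{c}0.png"),cv2.COLOR_BGR2HSV)
E
```

```text
tool axes cols
 [[ 0.  0.  1.]
 [-1.  0.  0.]
 [ 0. -1.  0.]]
rest [0.607 0.025 0.   ] [0.618 0.025 0.   ] [0.613 0.024 0.005]
pocket [ 0.644 -0.111  0.005] [ 0.624 -0.125  0.005] [ 0.634 -0.114 -0.008]
handle [0.537 0.015 0.154] [0.54  0.018 0.154] [0.538 0.015 0.156]
hinge [0.549 0.011 0.014] [0.564 0.018 0.014] [0.558 0.011 0.022]
spin [0.627 0.02  0.038] [0.609 0.033 0.038] [0.616 0.026 0.034]
tray [ 0.461 -0.337  0.   ] [ 0.452 -0.344  0.   ] [ 0.455 -0.34  -0.006]
leaf S [0.41  0.363 0.   ]
leaf S [0.588 0.22  0.   ]
leaf S [0.582 0.369 0.   ]
leaf S [0.419 0.194 0.   ]
leaf S [0.492 0.281 0.   ]
leaf D [0.579 0.376 0.   ]
leaf D [0.496 0.299 0.   ]
leaf D [0.415 0.379 0.   ]
leaf D [0.58 0.23 0.  ]
leaf D [ 0.42   0.191 -0.   ]
```

Run:
```python
from h import *
env.move_pose([.57,-.0,.34],q())
P=cams.camera_params("wrist");im=cams.capture("wrist");cv2.imwrite("pics/w1.png",im[:,:,::-1])
for t,z in(("rest",0),("pocket_floor",.005),("guard_handle",.154),("guard_hinge",.014),("spindle_1",.038)):
    print(t,[(round(d['conf'],2),np.round(d['location']),onplane(P,d['location'],z).round(3)) for d in mark_of(t,"wrist")])
print(observe()['clock'],P)
```

```text
rest [(0.86, array([356., 187.]), array([0.617, 0.02 , 0.   ])), (0.29, array([336.,  18.]), array([0.586, 0.236, 0.   ]))]
pocket_floor [(0.9, array([364., 279.]), array([ 0.632, -0.12 ,  0.005])), (0.59, array([337.,  28.]), array([0.587, 0.223, 0.005]))]
guard_handle [(0.83, array([299., 208.]), array([0.545, 0.013, 0.154]))]
guard_hinge []
spindle_1 [(0.33, array([301., 209.]), array([ 0.539, -0.006,  0.038]))]
2.2167 {'fx': 341.5129103934823, 'fy': 341.5129103934823, 'cx': 324.19958733991064, 'cy': 241.3387125752395, 'xyz': array([0.57003691, 0.06731805, 0.49937507]), 'rotation': array([-1.26424010e-01, -5.67785885e-04, -4.88797631e-04,  9.91976012e-01])}
```

View pics/w1.png

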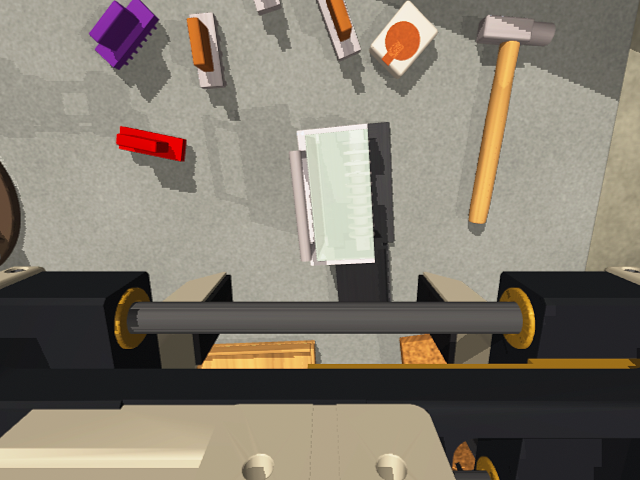

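The wrist view shows the guard up: handle bar runs from (295,152) to (307,261), roof from (298,131) to (374,262), pocket hidden below the jaws. I'll take the yaw from the bar and grip it.

Run:
```python
from h import *
P=dict(fx=341.513,fy=341.513,cx=324.2,cy=241.34,xyz=np.array([.57003691,.06731805,.49937507]),rotation=[-1.2642401e-01,-5.678e-04,-4.888e-04,.991976])
def y(a,b,z):
    A,B=onplane(P,a,z),onplane(P,b,z); d=A-B; return A.round(4),B.round(4),np.arctan2(-d[0],d[1]).round(3)
print("bar",y((295.5,152),(307,261),.157)); print("roof far",y((368,125),(375,263),.109)); print("roof left",y((298,131),(312,265),.109));print("plate edge",y((389,123),(394,243),.01))
# reach of tilted poses
hd=np.array([.543,.013]);yaw=.10
ax=np.array([np.cos(yaw),np.sin(yaw)]);hg=hd
for th in(0,.3,.6,.9,1.25,1.3):
    for k in(.0,.4,.7):
        t=k*th; bar=np.array([*(hg-.14*np.sin(th)*ax),.014+.14*np.cos(th)])
        f=np.array([*(np.sin(t)*ax),-np.cos(t)]); print(th,k,(bar+.019*f).round(3),env.ik(bar+.019*f,q(yaw,t)) is not None)
```

```text
bar (array([0.5426, 0.0681, 0.157 ]), array([ 0.5523, -0.0427,  0.157 ]), np.float64(0.087))
roof far (array([0.6181, 0.0965, 0.109 ]), array([ 0.6314, -0.0608,  0.109 ]), np.float64(0.085))
roof left (array([0.542 , 0.0904, 0.109 ]), array([ 0.5557, -0.0632,  0.109 ]), np.float64(0.089))
plate edge (array([0.6587, 0.1065, 0.01  ]), array([ 0.674 , -0.0621,  0.01  ]), np.float64(0.09))
0 0.0 [0.543 0.013 0.135] True
0 0.4 [0.543 0.013 0.135] True
0 0.7 [0.543 0.013 0.135] True
0.3 0.0 [0.502 0.009 0.129] True
0.3 0.4 [0.504 0.009 0.129] True
0.3 0.7 [0.506 0.009 0.129] True
0.6 0.0 [0.464 0.005 0.111] True
0.6 0.4 [0.469 0.006 0.111] True
0.6 0.7 [0.472 0.006 0.112] True
0.9 0.0 [0.434 0.002 0.082] True
0.9 0.4 [0.441 0.003 0.083] True
0.9 0.7 [0.445 0.003 0.086] False
1.25 0.0 [ 0.411 -0.     0.039] True
1.25 0.4 [0.42  0.001 0.041] False
1.25 0.7 [0.425 0.001 0.046] False
1.3 0.0 [ 0.409 -0.     0.032] True
1.3 0.4 [0.418 0.    0.035] False
1.3 0.7 [0.424 0.001 0.04 ] False
```

```bash
cat >> h.py <<'E'
YAW=.088
AX=np.array([np.cos(YAW),np.sin(YAW)])
def gpose(hinge,th,t,off=.015):
    bar=np.array([*(np.array(hinge)-.14*np.sin(th)*AX),.014+.14*np.cos(th)])
    return bar+off*np.array([*(np.sin(t)*AX),-np.cos(t)]),q(YAW,t)
E
python3 - <<'E'
from h import *
for t in(0,.1,.15,.2,.25,.3,.35,.4):
    p,o=gpose((.55,.013),1.26,t); j=env.ik(p,o); print(t,p.round(3),None if j is None else np.round(j,2))
E
```

```text
0 [0.417 0.001 0.042] [-0.11  0.39 -0.03  2.26  0.02  0.5  -0.07]
0.1 [0.419 0.001 0.042] [-0.11  0.35 -0.03  2.34  0.04  0.35 -0.09]
0.15 [0.419 0.001 0.042] [-0.12  0.34 -0.02  2.38  0.05  0.27 -0.1 ]
0.2 [0.42  0.002 0.042] [-0.13  0.33 -0.01  2.42  0.07  0.19 -0.12]
0.25 [0.421 0.002 0.042] [ 0.31  0.37 -0.54  2.43  0.99  0.25 -1.04]
0.3 [0.422 0.002 0.042] [ 0.15  0.34 -0.35  2.48  1.29  0.14 -1.34]
0.35 [0.422 0.002 0.043] [ 0.69  0.52 -1.05  2.49  1.59  0.49 -1.62]
0.4 [0.423 0.002 0.043] None
```

Run:
```python
from h import *
H=(.549,.0128)
p,o=gpose(H,0,0,.012)
env.move_pose(p+[0,0,.06],o); env.gripper_to(.6); env.line_to(p); env.gripper_to(0)
f0=observe(); print('grip',f0['gripper_width'],f0['contact_force'])
for i,th in enumerate(np.arange(.15,1.26,.157)):
    t=.18*min(1,th/.8); p,o=gpose(H,th,t,.012); hit=env.line_to(p,o,max_speed=.1,until_force=30)
    s=observe(); print(round(th,2),hit,np.round(s['contact_force'],1),np.round(s['position']-p,4),round(s['gripper_width'],3))
    if hit: break
print(s['clock'])
cv2.imwrite("pics/d1.png",cams.capture("side")[200:320,250:450,::-1].repeat(4,0).repeat(4,1))
```

```text
grip 0.12046624705547714 [-3.39014195  0.24438441  4.24119929]
0.15 False [  2.7  -0.2 -21.7] [-0.0014 -0.0001 -0.0016] 0.116
0.31 False [  9.5   0.7 -34.7] [ 0.     -0.0001 -0.0018] 0.121
0.46 False [ 19.2   0.8 -40.2] [ 0.0026  0.0001 -0.0009] 0.126
0.62 False [ 23.8   0.5 -37.4] [0.0054 0.0003 0.0007] 0.117
0.78 True [  4.8   0.2 -11. ] [0.0148 0.0011 0.0087] 0.117
6.5917
```

View pics/d1.png

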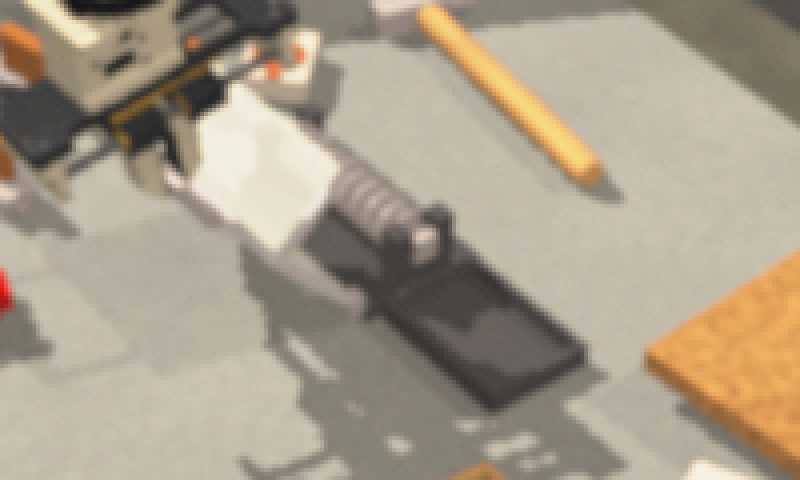

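Run:
```python
from h import *
s=observe();f=R.from_quat(s['eef_rot']).as_matrix()[:,1]
for off in(.008,.012,.016,.02):
    b=s['position']-off*f
    for hx in(.552,.556,.560): 
        d=hx-b[0];h=b[2]-.014;print(off,hx,'r',round(np.hypot(d,h),4),'th',round(np.arctan2(d,h),3))
im=cams.capture("side")
for t in("guard_handle","guard_hinge"): print(t,[(round(d['conf'],2),np.round(d['location'])) for d in mark_of(t,"side")])
```

```text
0.008 0.552 r 0.1348 th 0.681
0.008 0.556 r 0.1374 th 0.704
0.008 0.56 r 0.14 th 0.726
0.012 0.552 r 0.1383 th 0.667
0.012 0.556 r 0.1408 th 0.689
0.012 0.56 r 0.1434 th 0.711
0.016 0.552 r 0.1419 th 0.653
0.016 0.556 r 0.1443 th 0.675
0.016 0.56 r 0.1469 th 0.697
0.02 0.552 r 0.1454 th 0.641
0.02 0.556 r 0.1478 th 0.662
0.02 0.56 r 0.1503 th 0.683
guard_handle [(0.6, array([291., 245.]))]
guard_hinge [(0.8, array([320., 260.])), (0.23, array([294., 419.]))]
```

Run:
```python
from h import *
H=(.557,.0135)
for th in(.8,.9,1.0,1.1,1.18,1.25,1.27):
    t=.18; p,o=gpose(H,th,t,.011); hit=env.line_to(p,o,max_speed=.1,until_force=25)
    s=observe(); print(round(th,2),hit,np.round(s['contact_force'],1),np.round(s['position']-p,4),round(s['gripper_width'],3))
    if hit: break
print(s['clock'])
cv2.imwrite("pics/d2.png",cams.capture("side")[200:320,250:450,::-1].repeat(4,0).repeat(4,1))
```

```text
0.8 False [-2.3 -0.7 -1.6] [ 0.     -0.0001  0.0003] 0.119
0.9 False [ 1.9 -0.4 -4.2] [0.001  0.0001 0.0004] 0.121
1.0 False [ 4.  -0.4 -7.7] [0.0016 0.0002 0.0005] 0.116
1.1 False [ 6.9 -0.3 -6.6] [0.0022 0.0003 0.0005] 0.12
1.18 False [ 7.3  0.3 -6.9] [0.0025 0.0005 0.0005] 0.121
1.25 False [ 9.7  0.5 -0.6] [0.0047 0.0008 0.0016] 0.122
1.27 False [ 4.7  0.4 22.1] [0.0058 0.001  0.0028] 0.118
8.7083
```

View pics/d2.png

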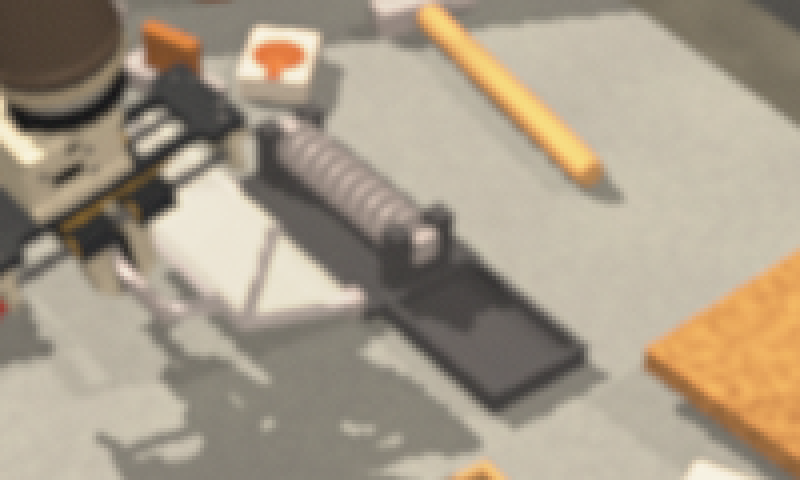

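```bash
cat >> h.py <<'E'
def look(xy,yaw,z=.25,d=.07):
    c=np.array(xy)-d*np.array([-np.sin(yaw),np.cos(yaw)])
    env.move_pose([*c,z],q(yaw)); P=cams.camera_params("wrist"); return P,cams.capture("wrist")
def fins(P,im,z=.058,amin=150):
    h=cv2.cvtColor(im,cv2.COLOR_RGB2HSV); m=cv2.inRange(h,(6,150,70),(16,255,255)); m[275:]=0
    out=[]
    for c in cv2.findContours(m,cv2.RETR_EXTERNAL,cv2.CHAIN_APPROX_NONE)[0]:
        if cv2.contourArea(c)<amin: continue
        W=np.array([onplane(P,u,z)[:2] for u in c[:,0,:]])*1e3
        (cx,cy),(w,hh),a=cv2.minAreaRect(W.astype(np.float32))
        b=cv2.boxPoints(((cx,cy),(w,hh),a)); e=b[1]-b[0]; g=b[2]-b[1]; l=e if np.hypot(*e)>np.hypot(*g) else g
        yaw=np.arctan2(-l[0],l[1]); yaw=(yaw+np.pi/2)%np.pi-np.pi/2
        out.append((np.array([cx,cy])/1e3,round(float(yaw),3),sorted((round(w),round(hh)))))
    return out
E
python3 - <<'E'
from h import *
s=observe(); env.gripper_to(.6)
f=R.from_quat(s['eef_rot']).as_matrix()[:,1]
env.line_to(s['position']-.12*f)
P,im=look((.612,.022),YAW); cv2.imwrite("pics/sp.png",im[:,:,::-1])
np.save("sp.npy",np.r_[P['xyz'],P['rotation']])
for t,z in(("rest",0),("spindle_1",.038),("pocket_floor",.005)): print(t,[(round(d['conf'],2),np.round(d['location']),onplane(P,d['location'],z).round(4)) for d in mark_of(t,"wrist")])
cv2.imwrite("pics/spc.png",cv2.resize(im[40:280,170:490,::-1],(800,600),interpolation=cv2.INTER_CUBIC))
P,im=look((.584,.227),0); print(fins(P,im),observe()['clock']); cv2.imwrite("pics/l4.png",im[:,:,::-1])
E
```

```text
rest [(0.56, array([332., 153.]), array([0.6191, 0.0206, 0.    ]))]
spindle_1 [(0.85, array([334., 154.]), array([0.6207, 0.0189, 0.038 ])), (0.51, array([332., 154.]), array([0.6186, 0.019 , 0.038 ])), (0.44, array([506.,  97.]), array([0.7875, 0.0896, 0.038 ]))]
pocket_floor [(0.96, array([327., 267.]), array([ 0.6264, -0.1163,  0.005 ]))]
[(array([0.76980829, 0.15249051]), -0.115, [10, 107]), (array([0.42837579, 0.19367636]), 0.077, [26, 49]), (array([0.65705023, 0.20339639]), -1.278, [39, 46]), (array([0.58716833, 0.22750339]), 0.384, [13, 49]), (array([0.4940849, 0.2790531]), 0.287, [19, 54]), (array([0.67695905, 0.32735507]), 1.049, [38, 52]), (array([0.58194397, 0.34443655]), 0.002, [14, 22]), (array([0.41482956, 0.3414584 ]), 1.569, [28, 28])] 12.6083
```

View pics/spc.png

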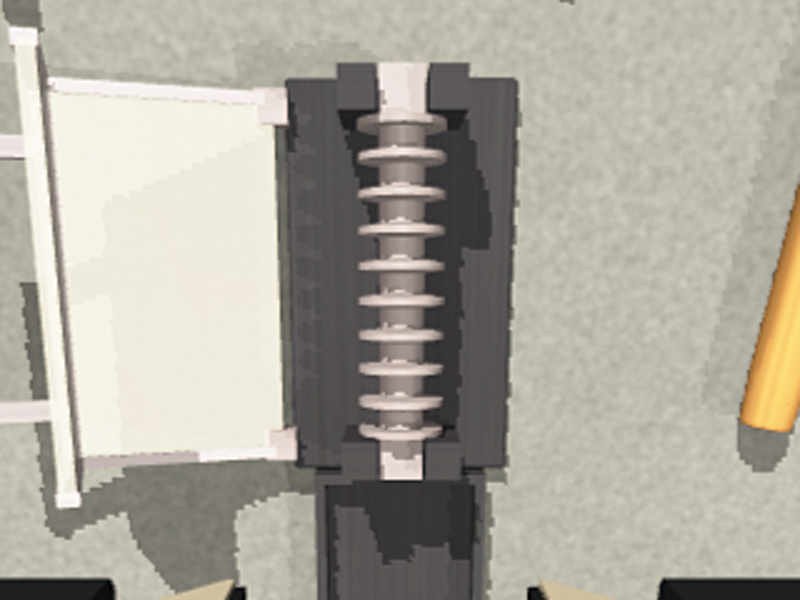

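View pics/l4.png

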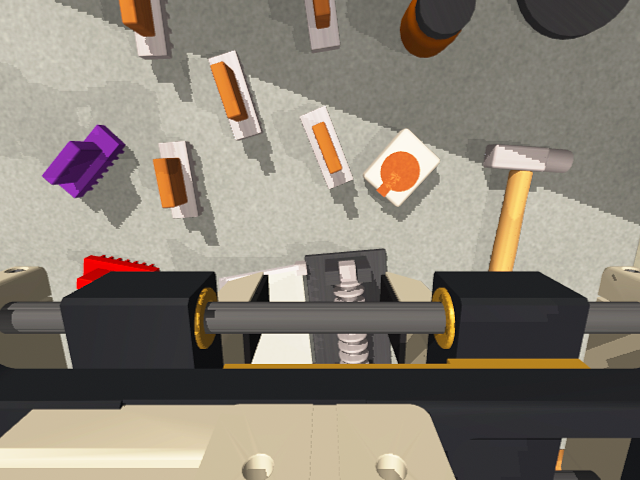

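The crop shows 10 crests at crop rows 123…431, with the middle groove at (401,283); the guard is fully down to the left and the pocket is below. The second picture shows all five leaves; the nearest is at (327,147), turned about 0.38 rad.

Run:
```python
from h import *
a=np.load("sp.npy");P=dict(fx=341.513,fy=341.513,cx=324.2,cy=241.34,xyz=a[:3],rotation=a[3:])
C=[123,157,194,230,266,300,335,369,402,431]
W=np.array([onplane(P,(170+401.5/2.5,40+c/2.5),.056) for c in C]);print(W.round(4)); 
d=np.linalg.norm(np.diff(W[:,:2],axis=0),axis=1); print(d.round(4),d.mean(), W[4:6].mean(0),W.mean(0))
g=lambda u,v,z:onplane(P,(170+u/2.5,40+v/2.5),z).round(4)
print("base edges",g(517,79,.01),g(505,467,.01),g(288,80,.01),g(297,467,.01))
print("pocket top", g(318,482,.018),g(486,482,.018))
t,b=g(402,66,.038),g(402,478,.038);print("spindle ends",t,b,np.arctan2(-(t-b)[0],(t-b)[1]))
```

```text
[[ 6.117e-01  7.860e-02  5.600e-02]
 [ 6.128e-01  6.660e-02  5.600e-02]
 [ 6.140e-01  5.320e-02  5.600e-02]
 [ 6.152e-01  4.000e-02  5.600e-02]
 [ 6.165e-01  2.640e-02  5.600e-02]
 [ 6.177e-01  1.340e-02  5.600e-02]
 [ 6.189e-01 -3.000e-04  5.600e-02]
 [ 6.202e-01 -1.390e-02  5.600e-02]
 [ 6.214e-01 -2.730e-02  5.600e-02]
 [ 6.225e-01 -3.940e-02  5.600e-02]]
[0.0121 0.0134 0.0133 0.0136 0.0131 0.0138 0.0136 0.0135 0.0121] 0.01316860332724548 [0.61707383 0.01988913 0.056     ] [0.61708882 0.01972664 0.056     ]
base edges [0.659  0.1079 0.01  ] [ 0.6745 -0.06    0.01  ] [0.5619 0.0991 0.01  ] [ 0.5761 -0.0687  0.01  ]
pocket top [ 0.587  -0.0732  0.018 ] [ 0.6653 -0.0663  0.018 ]
spindle ends [0.6099 0.1024 0.038 ] [ 0.6252 -0.0633  0.038 ] 0.09207446732357838
```

```bash
cat >> h.py <<'E'
SP=np.array([.6171,.0198]); SYAW=.09; SA=np.array([-np.sin(SYAW),np.cos(SYAW)])
GH=.024
def st(tag):
    s=observe(); print(tag,'t',round(s['clock'],1),'w',round(s['gripper_width'],3),'pos',s['position'].round(4),'F',np.round(s['contact_force'],1)); return s
def nearest(fl,xy):
    fl=[f for f in fl if 9<f[2][0]<19 and 42<f[2][1]<58]
    return min(fl,key=lambda f:np.hypot(*(f[0]-xy))) if fl else None
def pick(xy,yaw):
    for i in range(2):
        P,im=look(xy,yaw); n=nearest(fins(P,im),xy); print('fin',n)
        if n is None: cv2.imwrite("pics/miss.png",im[:,:,::-1]); raise SystemExit('no fin')
        ok=np.hypot(*(n[0]-xy))<.012 and abs(n[1]-yaw)<.08
        xy,yaw=n[0],n[1]
        if ok: break
    env.gripper_to(.5)
    env.move_pose([*xy,.10],q(yaw)); env.line_to([*xy,GH],max_speed=.12); env.gripper_to(0); st('grip')
    env.line_to([*xy,.16],max_speed=.25); return st('up')
def trial(offs=(0,),f=10):
    best=None
    for i,o in enumerate(offs):
        c=SP+o*SA
        if i==0: env.line_to([*c,.16],q(SYAW),max_speed=.3); env.line_to([*c,.095],max_speed=.15)
        else:
            z=observe()['position'][2]; env.line_to([*(SP+offs[i-1]*SA),z+.003],max_speed=.05); env.line_to([*c,z+.003],max_speed=.05)
        hit=env.line_to([*c,.068],max_speed=.03,until_force=f); s=st(f'press {o} {hit}')
        if s['position'][2]<.077: return True
    return False
E
python3 - <<'E'
from h import *
pick(np.array([.587,.2275]),.384)
print(trial((0,.0015,-.0015)))
im=cams.capture("wrist"); cv2.imwrite("pics/t1.png",im[:,:,::-1])
cv2.imwrite("pics/t1s.png",cv2.resize(cams.capture("side")[200:300,270:430,::-1],(800,500)))
E
```

```text
fin (array([0.58686371, 0.2272536 ]), 0.381, [12, 49])
grip t 15.6 w 0.15 pos [0.587  0.2273 0.0242] F [-0.6  0.7  2.4]
up t 16.3 w 0.152 pos [0.586  0.2268 0.1586] F [ 0.4  0.1 -2.5]
press 0 True t 18.3 w 0.147 pos [0.6173 0.0198 0.0796] F [-1.4  0.3  6.2]
press 0.0015 True t 19.1 w 0.148 pos [0.6174 0.0214 0.0796] F [-1.4  0.5  6.7]
press -0.0015 True t 19.9 w 0.147 pos [0.6176 0.0179 0.0793] F [-0.6 -0.5  4.4]
False
```

View pics/t1s.png

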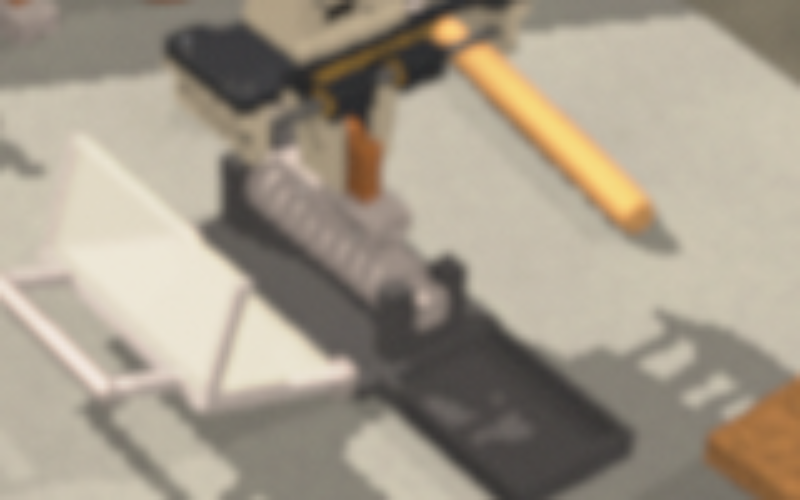

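The leaf rides on the crests (TCP 79.6 mm), so this is a wrong one; it goes to the tray, after a look at the tray.

Run:
```python
from h import *
s=observe(); env.line_to([*s['position'][:2],.17],max_speed=.2)
env.move_pose([.457,-.36,.34],q(0)); P=cams.camera_params("wrist"); im=cams.capture("wrist"); st('tray')
np.save("tr.npy",np.r_[P['xyz'],P['rotation']]); cv2.imwrite("pics/tr.png",im[:,:,::-1])
print([(round(d['conf'],2),np.round(d['location']),onplane(P,d['location'],0).round(4)) for d in mark_of("tray","wrist")])
```

```text
tray t 22.3 w 0.152 pos [ 0.458  -0.3585  0.3392] F [-0.2  0.9 -1.7]
[(0.85, array([328., 188.]), array([ 0.4631, -0.3397,  0.    ]))]
```

View pics/tr.png

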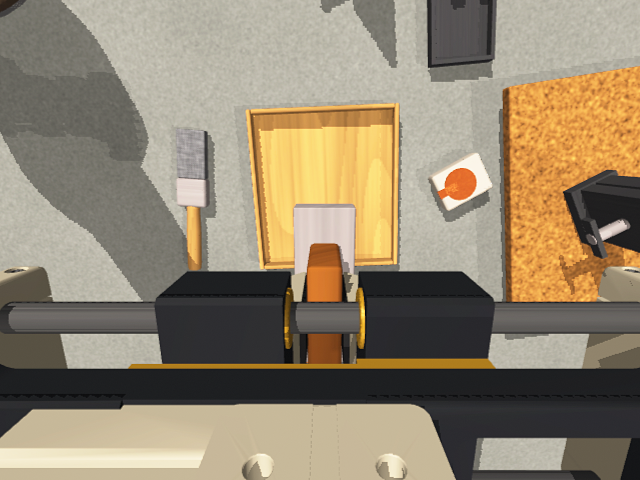

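Run:
```python
from h import *
a=np.load("tr.npy");P=dict(fx=341.513,fy=341.513,cx=324.2,cy=241.34,xyz=a[:3],rotation=a[3:])
W=np.array([onplane(P,u,.026)[:2] for u in((247,108),(399,104),(398,266),(263,269))]);print(W.round(4),W.mean(0))
print([np.arctan2(-d[0],d[1]).round(3) for d in(W[0]-W[3],W[1]-W[2])],np.arctan2(*(W[1]-W[0])[::-1]))
print("pocket far edge",onplane(P,(430,67),.018),onplane(P,(493,63),.018))
```

```text
[[ 0.3576 -0.2347]
 [ 0.5543 -0.2296]
 [ 0.5652 -0.4498]
 [ 0.3688 -0.4548]] [ 0.46147116 -0.34220757]
[np.float64(0.051), np.float64(0.05)] 0.02612825754936895
pocket far edge [ 0.59310442 -0.18410074  0.018     ] [ 0.67319689 -0.17932842  0.018     ]
```

```bash
cat >> h.py <<'E'
TC=np.array([.4615,-.3422]);TY=.04
def slot(i):
    v=np.array([(-.05,-.052),(-.05,.052),(.05,-.052),(.05,.052)][i]); c,s=np.cos(TY),np.sin(TY)
    return TC+np.array([c*v[0]-s*v[1],s*v[0]+c*v[1]])
def place(xy,yaw,floor,look=True):
    env.line_to([*observe()['position'][:2],.16],max_speed=.25)
    env.move_pose([*xy,.16],q(yaw)); st('above')
    env.line_to([*xy,floor+GH+.012],max_speed=.25)
    print('hit',env.line_to([*xy,floor+GH-.003],max_speed=.03,until_force=5)); st('down')
    env.gripper_to(.4); env.line_to([*xy,.16],max_speed=.3); st('released')
E
python3 - <<'E'
from h import *
place(slot(0),TY,.006)
pick(np.array([.494,.287]),.29)
r=trial((0,.0015,-.0015,.003,-.003)); print(r)
E
```

```text
above t 23.5 w 0.148 pos [ 0.4128 -0.3986  0.1621] F [ 0.7 -0.  -1. ]
hit True
down t 24.6 w 0.149 pos [ 0.4141 -0.3963  0.0296] F [0.3 0.4 3.5]
released t 25.8 w 0.396 pos [ 0.4138 -0.3962  0.1608] F [ 0.2 -0.9 -0.5]
fin (array([0.4901987 , 0.28077722]), 0.287, [13, 48])
grip t 30.6 w 0.15 pos [0.4903 0.2808 0.0242] F [-1.3 -0.6  3. ]
up t 31.3 w 0.152 pos [0.4895 0.2802 0.1588] F [-0.4 -0.1 -3. ]
press 0 True t 33.6 w 0.155 pos [0.6173 0.0199 0.0796] F [-0.6  0.2  6.8]
press 0.0015 True t 34.4 w 0.148 pos [0.6174 0.0213 0.0797] F [-1.8  0.7  8. ]
press -0.0015 True t 35.1 w 0.152 pos [0.6176 0.0183 0.0796] F [-0.3 -0.1  6.1]
press 0.003 True t 35.9 w 0.151 pos [0.6172 0.0228 0.0797] F [-0.5 -0.6  7. ]
press -0.003 True t 36.7 w 0.155 pos [0.6177 0.0169 0.0796] F [-1.2 -0.6  6.4]
False
```

Run:
```python
from h import *
place(slot(1),TY,.006)
pick(np.array([.420,.193]),.08)
r=trial((0,.0015,-.0015,.003,-.003)); print(r)
```

```text
above t 38.6 w 0.151 pos [ 0.4106 -0.2912  0.1598] F [ 0.5 -0.1 -1.8]
hit True
down t 39.6 w 0.151 pos [ 0.41   -0.2926  0.0297] F [ 0.3 -0.3  4.2]
released t 40.8 w 0.399 pos [ 0.4097 -0.2923  0.1607] F [-0.1 -0.3 -0.9]
fin (array([0.42107132, 0.19274738]), 0.077, [12, 49])
grip t 45.0 w 0.151 pos [0.4211 0.1928 0.0241] F [-0.1 -0.3  3.8]
up t 45.6 w 0.152 pos [0.4204 0.1922 0.159 ] F [-0.6 -0.9 -1.9]
press 0 True t 47.8 w 0.152 pos [0.6173 0.0198 0.0798] F [-1.1 -0.1  7.2]
press 0.0015 True t 48.6 w 0.151 pos [0.6174 0.0213 0.0797] F [-2.2  0.1  8.8]
press -0.0015 True t 49.4 w 0.149 pos [0.6176 0.0183 0.0798] F [-1.4  0.5  6.7]
press 0.003 True t 50.2 w 0.152 pos [0.6172 0.0228 0.0796] F [-1.2 -0.1  7.7]
press -0.003 True t 51.0 w 0.154 pos [0.6177 0.0169 0.0796] F [-2.5 -0.4  7.2]
False
```

Run:
```python
from h import *
place(slot(2),TY,.006)
pick(np.array([.58,.372]),.08)
r=trial((0,.0015,-.0015,.003,-.003)); print(r)
```

```text
above t 53.0 w 0.149 pos [ 0.5148 -0.3902  0.1599] F [ 1.   0.4 -2.4]
hit True
down t 54.1 w 0.152 pos [ 0.514  -0.3925  0.0298] F [-0.8 -0.1  4.1]
released t 55.3 w 0.402 pos [ 0.5137 -0.3923  0.1608] F [-0.6  0.7 -0.9]
fin (array([0.57958466, 0.3686734 ]), 0.145, [13, 49])
grip t 60.3 w 0.149 pos [0.5797 0.3687 0.0242] F [ 0.  -1.   1.8]
up t 61.0 w 0.152 pos [0.5789 0.3679 0.1584] F [-0.8 -0.8 -2.1]
press 0 True t 63.5 w 0.152 pos [0.6173 0.0198 0.0797] F [-0.9 -1.2  7.2]
press 0.0015 True t 64.3 w 0.153 pos [0.6174 0.0213 0.0795] F [-1.7 -0.7  8.6]
press -0.0015 True t 65.1 w 0.154 pos [0.6176 0.0184 0.0796] F [-1.3 -0.   8. ]
press 0.003 True t 65.8 w 0.149 pos [0.6172 0.0229 0.0796] F [-1.1 -0.2  8.3]
press -0.003 True t 66.6 w 0.152 pos [0.6177 0.0169 0.0796] F [-1.1  0.4  6.9]
False
```

Run:
```python
from h import *
place(slot(3),TY,.006)
pick(np.array([.412,.37]),.1)
r=trial((0,.0015,-.0015,.003,-.003)); print(r)
im=cams.capture("wrist"); cv2.imwrite("pics/t5.png",im[:,:,::-1])
```

```text
above t 68.3 w 0.152 pos [ 0.5104 -0.2863  0.1599] F [-0.3 -1.  -1.3]
hit True
down t 69.4 w 0.158 pos [ 0.5098 -0.2886  0.0297] F [-0.3  0.6  2.4]
released t 70.6 w 0.4 pos [ 0.5095 -0.2884  0.1608] F [-0.4  0.2 -0.5]
fin (array([0.4064205 , 0.36161926]), 0.036, [13, 49])
grip t 75.3 w 0.15 pos [0.4065 0.3616 0.0241] F [-0.1 -0.3  0.7]
up t 76.0 w 0.15 pos [0.4062 0.3606 0.1588] F [ 0.  -0.8 -1.7]
press 0 True t 78.8 w 0.149 pos [0.617  0.0197 0.073 ] F [-0.6 -0.7  8. ]
True
```

Run:
```python
from h import *
s=observe(); env.line_to([*s['position'][:2],.16],max_speed=.08)
place(np.array([.6306,-.1213]),SYAW,.005)
H=(.557,.0135)
p,o=gpose(H,1.27,.18,.011); p=p+[.0058,.001,.0028]
f=R.from_quat(o).as_matrix()[:,1]
P,im=look((.62,-.11),SYAW); print(fins(P,im)); cv2.imwrite("pics/pk.png",im[:,:,::-1])
env.move_pose(p-.12*f,o); env.gripper_to(.5); 
print('hit',env.line_to(p,max_speed=.1,until_force=12)); st('at bar'); print(p)
cv2.imwrite("pics/bar.png",cv2.resize(cams.capture("side")[190:310,250:410,::-1],(800,600)))
```

```text
above t 81.0 w 0.152 pos [ 0.6304 -0.1223  0.1598] F [-0.3  0.9 -0.7]
hit True
down t 82.1 w 0.153 pos [ 0.6311 -0.1215  0.0289] F [ 0.2 -0.2  5.1]
released t 83.3 w 0.402 pos [ 0.6307 -0.1214  0.1608] F [ 0.1 -0.2 -1.1]
[(array([ 0.80349274, -0.20706404]), -1.548, [32, 60]), (array([ 0.47227393, -0.23331519]), -1.482, [41, 183]), (array([ 0.7960636 , -0.20225247]), -1.421, [36, 228]), (array([ 0.6306955 , -0.12166893]), 0.1, [13, 49]), (array([ 0.77360931, -0.00408142]), -0.038, [23, 73])]
hit False
at bar t 86.7 w 0.499 pos [0.4317 0.0029 0.0478] F [ 0.1 -0.3 -0.1]
[0.43156499 0.00292142 0.04745704]
```

View pics/bar.png

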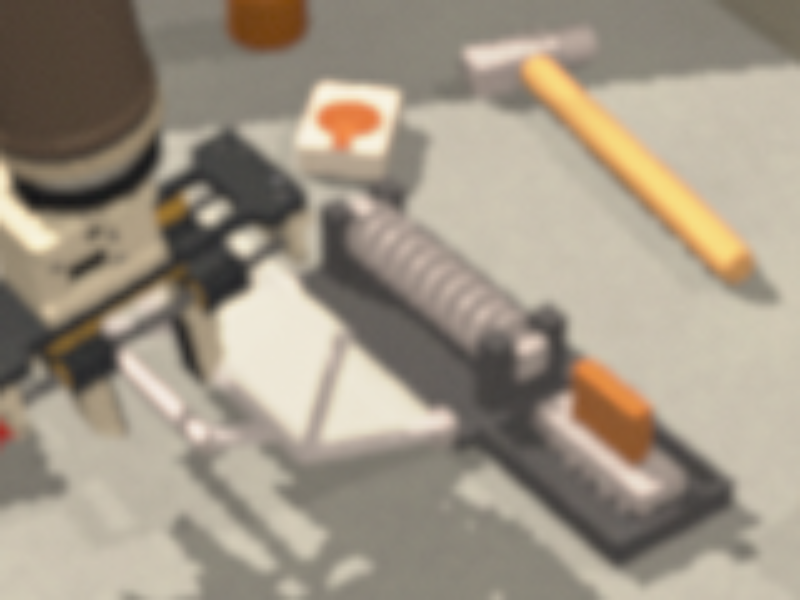

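View pics/pk.png

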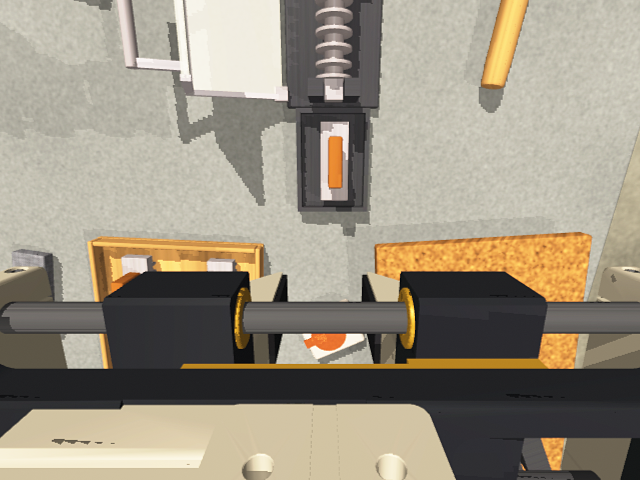

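Run:
```python
from h import *
H=(.562,.0148)
env.gripper_to(0); st('grip')
for th in(1.15,1.0,.85,.7,.55,.4,.25,.12,.05,0,-.03,-.06):
    t=.18*min(1,max(th,0)/.8); p,o=gpose(H,th,t,.0105); hit=env.line_to(p,o,max_speed=.1,until_force=22)
    s=observe(); print(round(th,2),hit,np.round(s['contact_force'],1),np.round(s['position']-p,4),round(s['gripper_width'],3))
    if hit or (th<.1 and s['contact_force'][0]<-15): break
st('end')
```

```text
grip t 87.4 w 0.116 pos [0.4316 0.0029 0.0475] F [-1.2 -1.   1.7]
1.15 False [-0.8 -1.8  1.6] [-0.0001 -0.0004 -0.    ] 0.12
1.0 False [-4.3 -2.   2.9] [-0.001  -0.0005 -0.0005] 0.12
0.85 False [-9.9 -2.   9. ] [-0.0022 -0.0006 -0.0008] 0.12
0.7 False [-18.6  -3.9  22.3] [-0.0031 -0.0007 -0.0007] 0.119
0.55 False [-15.8  -3.5  25.7] [-0.0014 -0.0006  0.0002] 0.118
0.4 False [-7.3 -4.5 16.4] [ 0.0007 -0.0003  0.0007] 0.122
0.25 False [-0.9 -2.7  9.4] [ 0.0017 -0.0003  0.0007] 0.12
0.12 False [ 0.9 -3.7  8. ] [ 0.0022 -0.0003  0.0007] 0.118
0.05 False [-0.3 -3.5  5.8] [ 0.0017 -0.0004  0.0004] 0.119
0 False [-6.1 -3.3 12.2] [ 0.0001 -0.0006  0.0003] 0.12
-0.03 False [-22.5  -5.4  26.8] [-0.004  -0.0009  0.0002] 0.115
end t 91.0 w 0.115 pos [0.5622 0.0143 0.1436] F [-22.5  -5.4  26.8]
```

Run:
```python
from h import *
env.gripper_to(.35); s=observe(); env.line_to(s['position']+[0,0,.12],max_speed=.15)
P,im=look((.59,.0),YAW,z=.34); cv2.imwrite("pics/g.png",im[:,:,::-1])
for t,z in(("guard_handle",.154),): print(t,[(round(d['conf'],2),np.round(d['location']),onplane(P,d['location'],z).round(4)) for d in mark_of(t,"wrist")])
print(P)
P,im=look(TC,TY,z=.34); print([f for f in fins(P,im,.064) if f[2][1]<60]); cv2.imwrite("pics/tr2.png",im[:280,:,::-1]); st('')
cv2.imwrite("pics/gs.png",cv2.resize(cams.capture("side")[190:310,250:410,::-1],(800,600)))
```

```text
guard_handle [(0.86, array([295., 132.]), array([0.5608, 0.0135, 0.154 ]))]
{'fx': 341.5129103934823, 'fy': 341.5129103934823, 'cx': 324.19958733991064, 'cy': 241.3387125752395, 'xyz': array([ 0.59077348, -0.00325418,  0.49765526]), 'rotation': array([-0.12607494, -0.00460728,  0.04275864,  0.99108808])}
[(array([ 0.74462115, -0.43242261]), -0.461, [27, 52]), (array([ 0.62519897, -0.33229526]), 1.5, [39, 47]), (array([ 0.80875922, -0.28809564]), 1.39, [25, 47])]
 t 94.6 w 0.348 pos [ 0.4656 -0.4102  0.3403] F [-0.1 -0.  -0.2]
```

View pics/g.png

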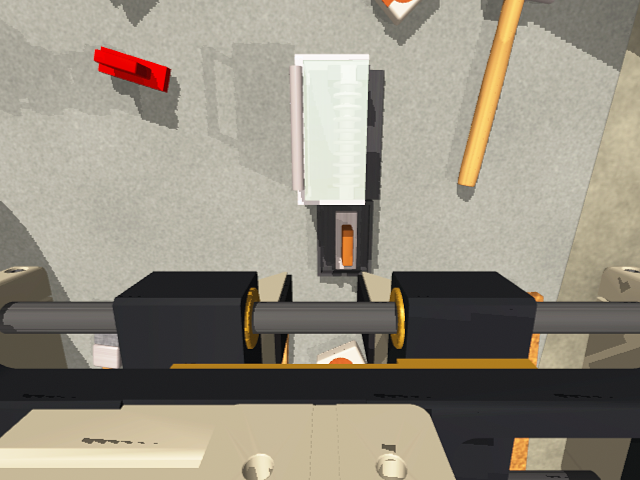

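View pics/tr2.png

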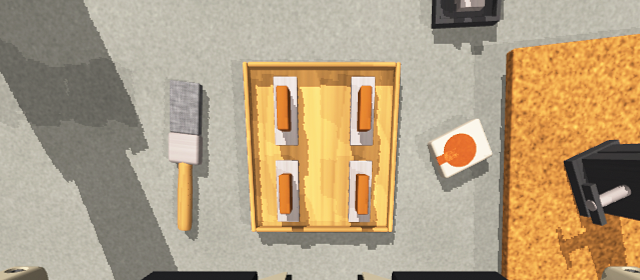

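View pics/gs.png

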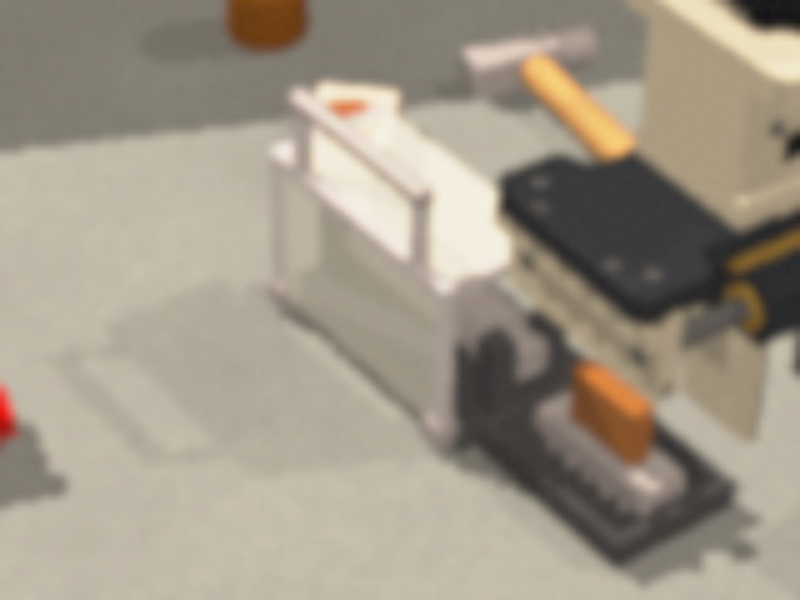

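The guard is up, with the handle at (295,132), right above the hinge. The matching leaf stands in the pocket at (347,245), and four leaves stand in the tray. I'm handing in now.

Run:
```python
from h import *
env.hand_in()
```

```text
the job is handed in; nothing more can be done
```

The job is done and was handed in at about 95 s of the 210 s allowed; no verdict was reported.

- **Guard down:** I pulled it to its stop. The first part of the pull ran on a hinge position about 1 cm off and loaded the wrist to about 47 N. I corrected the hinge position and went on. The guard also seemed to start slightly open, by about 0.09 rad.
- **Leaf trials:** All five leaves were there and I tried each one. Four rode on the crests, with the fingertips stopping at 79.6 mm even after small shifts of up to 3 mm along the thread (1.5 mm for the first leaf). The fifth bedded at 73.0 mm, which is the height expected for a full fit.
- **Leaves placed:** The matching leaf stands upright and centred in the steel pocket. The other four stand upright in the tray.
- **Guard up:** I pushed it against its upper stop, at about 22 N. Afterwards the camera put the handle at x = 0.561, straight above the hinge at about 0.562.

My last pictures showed everything in place. One check failed: the colour-based leaf finder picked out none of the four leaves against the orange-toned tray, so I confirmed those from the picture only. I saw no leaf knocked aside and no grip slip, and nothing else on the bench was moved on purpose.

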